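# Lock the depth stop of the drill press and store it

## Robot

A 6-joint arm with a two-finger parallel gripper is mounted at the origin on the work surface. World frame = base frame: x ahead of the robot, y to its left, z up, the work surface at z = 0. Lengths are in mm, angles in rad, forces in N, time in s.
With the tool pointing down it reaches from about 300 to 775 mm from the base axis. Payload 14.6 kg.
Tool frame: the origin (TCP) lies midway between the tips of the shut fingers; the grasp point (between the pads) lies 19 mm behind it (pinch_z is the distance from the TCP to the grasp point, in mm); z points along the fingers, y is the direction in which the jaws open and shut (so a half turn about z gives the same grasp; the last joint's range is limited). The gripper opens to 94 mm and grips with 3 to 60 N. Pads are 16 mm wide; open, the fingers measure 119 mm over their backs; the gripper's body (75 mm by 177 mm) begins 78 mm behind the grasp point.
Start: joints at [-1.322, 0.3, 1.521, -0, 1.321, -0.067], TCP at [170.81, -522.794, 205.446] pointing down, gripper open.
Joint ranges: [-3.03, 3.03], [-0.79, 2.21], [0.23, 2.52], [-1.04, 4.18], [0, 3.07], [-2.55, 2.55]. Speed limits (rad/s): [2.22, 2.22, 2.57, 3.14, 3.14, 3.14].

## Interface

Orientations are given as [roll, pitch, yaw] about the fixed x, y, z axes, in that order (R = Rz(yaw) Ry(pitch) Rx(roll)).
In Python, from cell import read_state, camera, sign_off, pinch_z gives the robot as it stands. The module is installed in compiled form; this text tells all that it offers.
- The arm moves only by the tool servo_tool, never from a script. Its argument "series" is a list of rows, each a list of 6 numbers: the shift along the tool's x, y, z in cm, then the turn, a rotation vector about the tool's x, y, z in rad. In form: [[tx, ty, tz, rx, ry, rz], ...]. A call has exactly 10 rows; each row is the pose to reach, as a shift and turn from the pose commanded when the call began, along the tool's axes at that moment; what a row does not reach only later rows make up. A row lasts 1/12 s, in which the tool goes at most 41.7 mm and 7.16 degrees, less where a joint would pass 70% of its speed; a pose out of reach is approached as far as the arm can. A call with a gripper value outside its range is refused whole. "gripper" is the finger opening in cm, from 0 to 9.4, set as the call begins (left out, the last holds). The fingers move at their own pace and stop on an object; "grip_force" is the grip in N (left out, the last holds). Time passes only in rows, so rows that repeat a pose let the fingers close, or fill a call up. It gives the time, the measured TCP pose, the force and the opening at its end, in the units of the state.
- read_state(): the state, without advancing time (a new reading comes with each control period).
- camera(name): name is "side" or "top"; returns a dict with "pixels" (480x640x3 uint8, red, green, blue), "fx", "fy", "cx", "cy" (pixels), "pose" (4x4, takes a point from camera to world coordinates). Camera axes: x right, y down, z forward; pixel columns grow to the right and rows downward; lengths in mm; the calibration is good to about 2 mm. A picture is of the moment at which its call begins. There is no depth.
- sign_off(): hands the job in, once; it reports no verdict.
The state is a dict: "clock": time; "joints": joint angles; "qd": joint speeds; "effort": joint torques, N m; "eef_pos": TCP position; "eef_rot": TCP orientation; "wrist_force": force on the tool from outside, world axes, zero at the start; "moment": the same for the moment, N m; "finger_gap": finger opening in mm.
Only numpy, scipy, OpenCV 4.12 (cv2) and the standard library are available. Lean on these libraries where they do the work, as an engineer would, in place of code of your own. Each camera call takes 0.05 s, during which the arm holds its last target.

## Task

Lock the depth setting on the drill press's control box: turn only the small red wing knob clockwise until it is firmly snug, without dragging the outer aluminium ring off its setting or pressing on it. Let go of the knob so that it stays snug, then press the green button all the way in to store the setting; do not press the red button or disturb the things lying about.

Things in the scene. Friction and masses are not known exactly. Their poses are not given: they have to be found in the camera images.
- console: Grey control box, 160 (its x) x 270 (its y) x 50 mm high, fixed to the bench. Origin: centre of its underside; z up. The ring and knob share an upright axis at (0, +50) mm in its frame; the two push buttons stand at (-35, -45) and (-35, -105) mm on it, which is which varies.
- depth_ring: Outer ring: knurled aluminium disc, diameter 84 mm, 16 mm high, on the control box (its top 66 mm above the bench). Origin on the axis at its underside, z up; turns with the ring; a red line on its top at -x shows the setting. It resists turning with only about 0.22 N m: a hand leaning on it, or the inner knob tightened too hard, drags it round.
- ring_mark (a point): The red line on top of the outer ring, 36 mm from the axis. It must stay where it is to within 2.5 mm.
- lock_knob: Small inner lock knob, red plastic, above the ring on the same axis: a disc, diameter 39 mm, 3 mm thick, carries an upright wing 36 mm long (body x), 12 mm thick (body y), 26 mm tall. Origin on the axis at the disc's underside, 67 mm above the bench and 1 mm above the ring; z up, x along the wing. Clockwise from above tightens. Until it meets a hidden stop it takes 0.08 N m to turn (less is felt while paused).
- knob_top (a point): Centre of the top of the knob's wing, on the axis, 96 mm above the bench. Feel of the knob: at an angle that differs every time and cannot be seen (0.1 to 1.4 rad clockwise from the start) it meets a sprung stop carried by the ring; from there the torque rises by 0.8 N m per rad. Snug is 0.22 to 0.28 N m in all; from 0.30 N m the ring is dragged. Let go, it springs back a little and stays pressed.
- store_button_top (a point): Top centre of the green push button's cap (28 mm across, in a housing 44 mm across) that stores the setting; 72 mm above the bench when out, moves with the cap. Travel 6 mm straight down against a spring: 1.5 N to start, 5 N fully in.
- stop_button_top (a point): Top centre of the red stop button's cap, same make and height, 60 mm from the green one on the same box; not to be pressed.
- store_button (a joint): Travel of the green button, m: 0 out, 0.006 fully in.
- stop_button (a joint): Travel of the red button, m: 0 out, 0.006 fully in.
- washer: Loose steel washer, diameter 26 mm, 4 mm thick, lying on the control box's corner.
- oil: Red oil bottle, diameter 52 mm, 150 mm tall, standing on the bench.
- chip_brush: Bench brush lying on the bench.
- steel_block: Steel offcut, 100 x 40 x 25 mm, lying on the bench.
- level: Yellow spirit level, 240 x 24 x 50 mm, standing on its edge on the bench.
- locking_pliers: Steel locking pliers, about 200 mm long and 14 mm high, lying on the bench.
- screwdriver: Screwdriver lying on the bench.
- hex_key: L-shaped steel hex key, 60 x 22 mm, 6 mm thick, lying loose on the control box beside the ring.

How it is judged:
By the outcome, as a careful person would: the job done as asked, in the order asked, and still so for the second after the job is handed in, with the robot touching nothing.
It also fails if it takes over 67 s, if anything falls off the work surface, if the arm or the gripper's body presses on something with over 40 N, if the wrist force passes 120 N, or if a joint passes its speed limit or range.

## Working session

There is one attempt and no reset: what is moved stays moved. The work goes in short steps, Python scripts to look and compute and a tool call to move; the robot and the scene stay as the last step left them, time stands still between calls to the robot, and variables do not carry over. Pictures are saved under pics/ and viewed, and the job is handed in when it is done.

Besides the shell and the picture viewer there is one more tool, called after "Emit:" as name([rows], argument=value, ...), one row to a line, values as JSON. servo_tool: Moves the arm, as the interface text tells. Its arguments: {"type":"object","properties":{"series":{"type":"array"},"gripper":{"type":"number"},"grip_force":{"type":"number"}},"required":["series"]}

```bash
mkdir -p pics; python3 - <<'E'
from cell import *
import cv2,json,numpy as np
s=read_state();print(s);print(pinch_z)
for n in("top","side"):
    c=camera(n);cv2.imwrite(f"pics/{n}0.png",c["pixels"][:,:,::-1]);print(n,c["fx"],c["fy"],c["cx"],c["cy"],np.array(c["pose"]).round(4).tolist())
E
```

```text
{'clock': 0.0, 'joints': array([-1.32157126e+00,  3.00455092e-01,  1.52157762e+00,  1.37633446e-05,
        1.32070809e+00, -6.66387453e-02]), 'qd': array([ 4.44343791e-04,  2.42988554e-04, -8.82091900e-04,  1.60794101e-03,
        7.73308457e-04, -3.70082255e-05]), 'effort': array([ 1.93064084e-04, -5.31810522e+01, -3.52739167e+01,  7.07167760e-02,
        2.44114827e-02, -9.92695573e-05]), 'eef_pos': array([ 170.76599536, -522.54120073,  204.89658001]), 'eef_rot': array([-3.14044795e+00, -8.97556895e-05,  3.15860343e-01]), 'wrist_force': array([-0.43022024, -0.15957015, -0.08844078]), 'moment': array([-0.04692802,  0.00158506, -0.02173684]), 'finger_gap': 93.94315295708914}
18.8
top 592.4020086772655 592.4020086772655 321.5670621107803 232.8383694434628 [[0.0211, -0.9979, 0.0609, 477.5472], [-0.9998, -0.0211, 0.0011, -4.2073], [0.0002, -0.0609, -0.9981, 1273.0402], [0.0, 0.0, 0.0, 1.0]]
side 534.3079149391898 534.3079149391898 319.0674001889929 237.04015630397325 [[-0.9758, -0.1485, 0.1606, 369.8241], [-0.2186, 0.6882, -0.6918, 892.9604], [-0.0077, -0.7102, -0.704, 993.9467], [0.0, 0.0, 0.0, 1.0]]
```

View pics/top0.png

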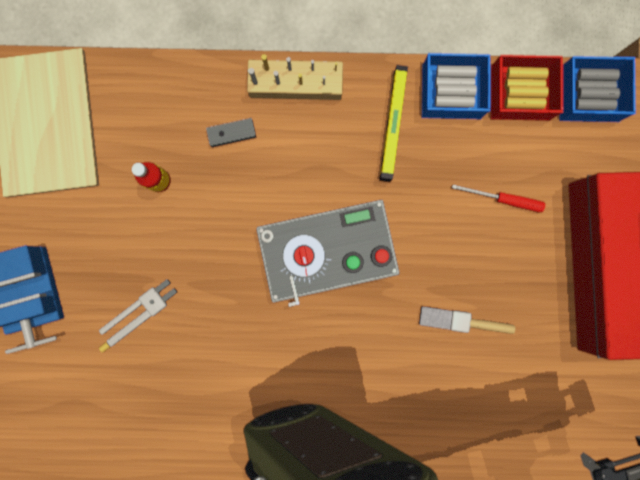

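View pics/side0.png

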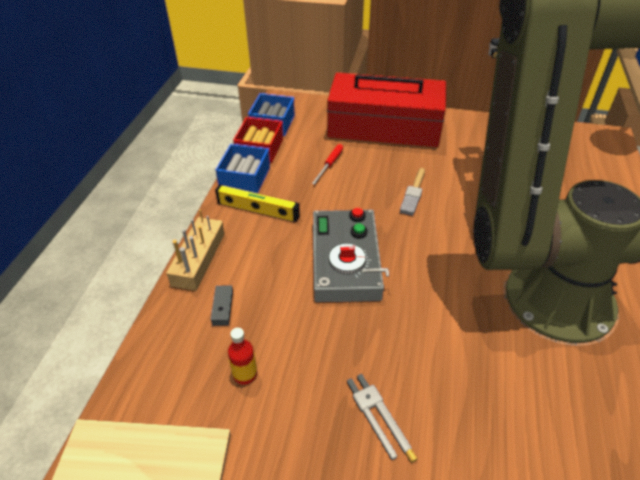

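The top view shows the knob near (304,256), green button near (353,262) and red button near (382,256). I'll enlarge both views.

```bash
python3 - <<'E'
import cv2
a=cv2.imread("pics/top0.png")[190:320,245:410];cv2.imwrite("pics/top0c.png",cv2.resize(a,None,fx=4.6,fy=4.6,interpolation=cv2.INTER_CUBIC))
a=cv2.imread("pics/side0.png")[200:310,300:400];cv2.imwrite("pics/side0c.png",cv2.resize(a,None,fx=5.4,fy=5.4,interpolation=cv2.INTER_CUBIC))
E
```

```text
(no output)
```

View pics/top0c.png

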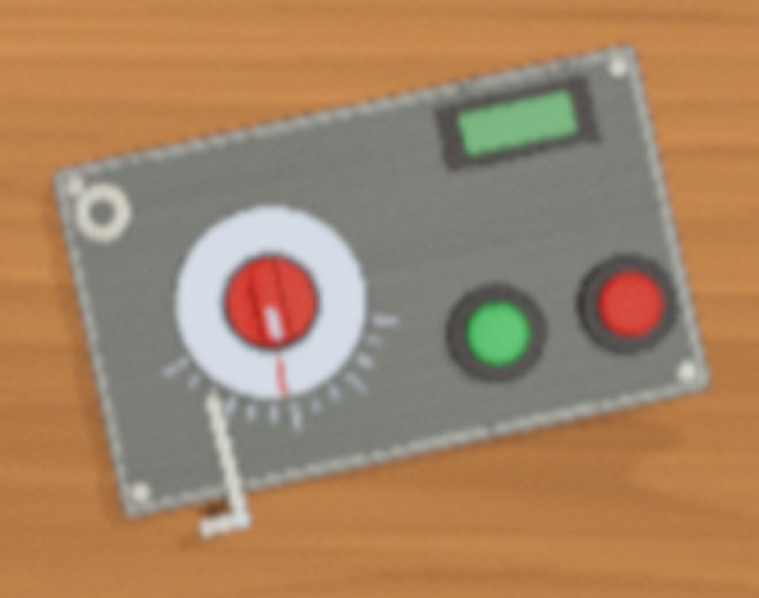

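View pics/side0c.png

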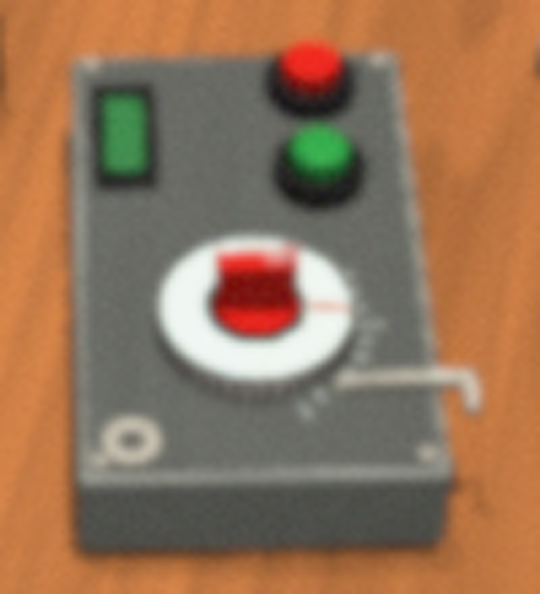

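```bash
cat > h.py <<'E'
import numpy as np,cv2
from scipy.optimize import least_squares
CAM={"top":(592.402,321.567,232.838,np.array([[0.0211,-0.9979,0.0609,477.5472],[-0.9998,-0.0211,0.0011,-4.2073],[0.0002,-0.0609,-0.9981,1273.0402]])),
"side":(534.308,319.067,237.04,np.array([[-0.9758,-0.1485,0.1606,369.8241],[-0.2186,0.6882,-0.6918,892.9604],[-0.0077,-0.7102,-0.704,993.9467]]))}
def proj(n,P):
    f,cx,cy,T=CAM[n];q=(np.atleast_2d(P)-T[:,3])@T[:,:3];return np.c_[f*q[:,0]/q[:,2]+cx,f*q[:,1]/q[:,2]+cy]
def ray(n,uv,z):
    f,cx,cy,T=CAM[n];d=T[:,:3]@np.array([(uv[0]-cx)/f,(uv[1]-cy)/f,1]);return T[:,3]+d*(z-T[2,3])/d[2]
def con(p,L):
    c,s=np.cos(p[2]),np.sin(p[2]);L=np.atleast_2d(L).astype(float);return np.c_[p[0]+c*L[:,0]-s*L[:,1],p[1]+s*L[:,0]+c*L[:,1],L[:,2]]
E
python3 - <<'E'
from h import *
L=[[80,135,50],[80,-135,50],[-80,-135,50],[-80,135,50],[-35,-45,72],[-35,-105,72],[0,50,66]]
t=np.array([(58,172),(632,47),(707,385),(128,515),(498,333),(632,304),(271,302)])/4.6+[245,190]
s=np.array([(78,473),(78,60),(392,60),(450,465),(321,147),(312,65),(257,308)])/5.4+[300,200]
sol={}
for k,(names) in {"top":["top"],"side":["side"],"both":["top","side"]}.items():
    f=lambda p:np.concatenate([(proj(n,con(p,L))-(t if n=="top" else s)).ravel() for n in names])
    r=least_squares(f,[470,0,.2],loss="soft_l1");print(k,r.x.round(4),f(r.x).round(1).tolist());sol[k]=r.x
p=sol["both"]
for q in sol.values(): print(con(q,[[0,50,96],[-35,-45,72],[-35,-105,72]]).round(1).tolist())
for n,b,z in(("top",(285,235,40),16),("side",(325,225,45),14)):
    a=cv2.imread(f"pics/{n}0.png")[b[1]:b[1]+b[2],b[0]:b[0]+b[2]];a=cv2.resize(a,None,fx=z,fy=z,interpolation=cv2.INTER_CUBIC)
    c=con(p,[[0,50,96]])[0]
    for zz,col in((96,(0,255,0)),(70,(255,0,0))):
        w=[[x,50+y,zz] for x,y in((18,6),(18,-6),(-18,-6),(-18,6))]
        uv=((proj(n,con(p,w))-b[:2]+.5)*z).astype(np.int32);cv2.polylines(a,[uv],True,col,1)
    cv2.imwrite(f"pics/{n}0w.png",a[:590])
E
```

```text
top [ 5.156495e+02 -1.662190e+01  2.386000e-01] [-1.8, -0.4, 0.6, -1.3, 1.6, 0.7, -0.7, 0.9, 0.1, -0.0, -0.1, -0.1, 0.1, 0.0]
side [ 5.12820e+02 -1.66421e+01  2.33900e-01] [-0.5, 1.7, -1.1, -0.8, 1.2, -1.7, 0.7, 2.1, 0.0, -0.1, 0.1, -1.0, -0.3, -0.2]
both [ 5.145571e+02 -1.672080e+01  2.376000e-01] [-1.8, 0.0, 0.7, -0.7, 1.6, 1.3, -0.7, 1.4, 0.2, 0.5, -0.1, 0.5, 0.1, 0.5, -1.0, 1.7, -2.0, -0.8, 0.4, -1.9, 0.1, 1.9, -0.7, -0.2, -0.7, -1.1, -0.9, -0.4]
[[503.8, 32.0, 96.0], [492.3, -68.6, 72.0], [506.5, -126.9, 72.0]]
[[501.2, 32.0, 96.0], [489.2, -68.5, 72.0], [503.1, -126.9, 72.0]]
[[502.8, 31.9, 96.0], [491.1, -68.7, 72.0], [505.3, -127.0, 72.0]]
```

View pics/top0w.png

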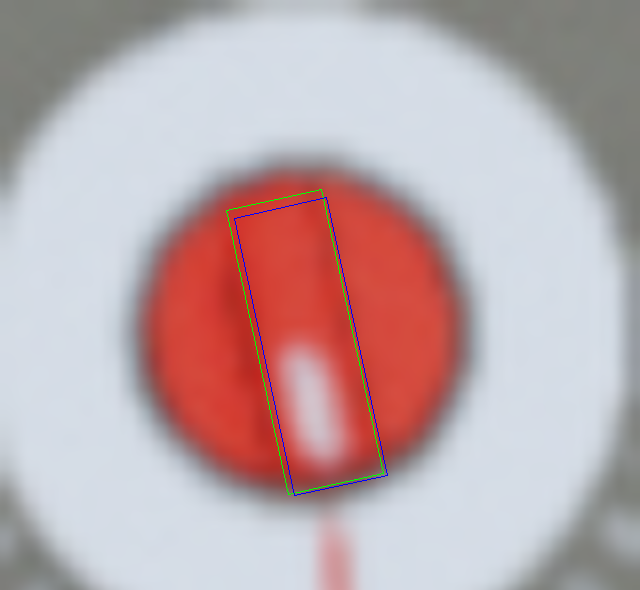

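View pics/side0w.png

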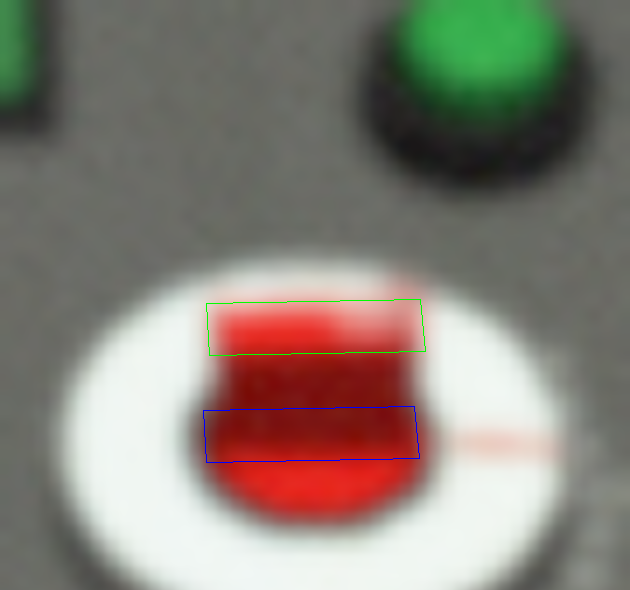

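```bash
cat >> h.py <<'E'
from scipy.spatial.transform import Rotation as R
def rel(pos,yaw,frm=None):
    from cell import read_state
    s=read_state();p0,r0=frm if frm else (s["eef_pos"],s["eef_rot"])
    A=R.from_euler("xyz",r0);B=R.from_euler("xyz",[np.pi,0,yaw])
    d=A.inv().apply(np.array(pos)-p0)/10;rv=(A.inv()*B).as_rotvec()
    print("cm",d.round(3),"rv",rv.round(4))
E
python3 - <<'E'
from h import *
f=([170.81,-522.794,205.446],[np.pi,0,.316])
p1=np.array([170.8+332.2*.43,-522.8+554.8*.43,200])
rel(p1,.316+1.2,f)
rel([502.9-332.2*.12,32-554.8*.12,190],.316+2.4,(p1,[np.pi,0,1.516]))
E
```

```text
cm [ 20.99  -18.236   0.545] rv [ 0.   0.  -1.2]
cm [25.747 13.549  1.   ] rv [ 0.   0.  -1.2]
```

Emit:
servo_tool([
  [2.1,-1.82,0.05,0,0,-0.12],
  [4.2,-3.65,0.1,0,0,-0.24],
  [6.3,-5.47,0.15,0,0,-0.36],
  [8.4,-7.29,0.2,0,0,-0.48],
  [10.5,-9.12,0.25,0,0,-0.6],
  [12.6,-10.94,0.3,0,0,-0.72],
  [14.7,-12.76,0.35,0,0,-0.84],
  [16.8,-14.6,0.4,0,0,-0.96],
  [18.9,-16.4,0.45,0,0,-1.08],
  [21,-18.24,0.5,0,0,-1.2],
], gripper=3.2, grip_force=10)

```text
clock: 0.93
eef_pos: [314.1, -282.9, 200.3]
eef_rot: [-3.141, -0.0, 1.522]
wrist_force: [0.2, 0.4, -0.1]
finger_gap: 32.9
```

Emit:
servo_tool([
  [2.57,1.35,0.1,0,0,-0.12],
  [5.15,2.71,0.2,0,0,-0.24],
  [7.7,4.06,0.3,0,0,-0.36],
  [10.3,5.42,0.4,0,0,-0.48],
  [12.9,6.77,0.5,0,0,-0.6],
  [15.4,8.13,0.6,0,0,-0.72],
  [18,9.48,0.7,0,0,-0.84],
  [20.6,10.84,0.8,0,0,-0.96],
  [23.2,12.2,0.9,0,0,-1.08],
  [25.75,13.55,1.0,0,0,-1.2],
])

```text
clock: 1.77
eef_pos: [463.6, -33.0, 190.2]
eef_rot: [-3.141, -0.0, 2.722]
wrist_force: [0.4, -0.6, 0.9]
finger_gap: 31.9
```

```bash
python3 - <<'E'
from h import *
rel([502.9,32,140],.238+np.pi)
E
```

```text
cm [-0.937  7.54   5.021] rv [-0.000e+00 -4.000e-04 -6.577e-01]
```

Emit:
servo_tool([
  [-0.15,1.26,0.8,0,0,-0.11],
  [-0.3,2.5,1.7,0,0,-0.22],
  [-0.47,3.77,2.5,0,0,-0.33],
  [-0.62,5.0,3.3,0,0,-0.44],
  [-0.8,6.3,4.2,0,0,-0.55],
  [-0.94,7.54,5.0,0,0,-0.655],
  [-0.94,7.54,5.0,0,0,-0.655],
  [-0.94,7.54,5.0,0,0,-0.655],
  [-0.94,7.54,5.0,0,0,-0.655],
  [-0.94,7.54,5.0,0,0,-0.655],
])

```text
clock: 2.6
eef_pos: [502.9, 29.7, 141.0]
eef_rot: [-3.141, 0.001, -2.915]
wrist_force: [1.1, -0.2, 0.2]
finger_gap: 31.8
```

```bash
python3 - <<'E'
from h import *
from cell import *
for n in("top","side"):
    c=camera(n)["pixels"][:,:,::-1]
    if n=="top":b=(250,200,120)
    else:b=(290,170,120)
    cv2.imwrite(f"pics/{n}1.png",cv2.resize(c[b[1]:b[1]+b[2],b[0]:b[0]+b[2]],None,fx=5,fy=5,interpolation=cv2.INTER_CUBIC))
s=read_state();print({k:np.round(s[k],3) for k in("clock","joints","eef_pos","eef_rot","wrist_force","moment")})
E
```

```text
{'clock': np.float64(2.7), 'joints': array([-0.014,  0.262,  1.727, -0.   ,  1.151, -1.811]), 'eef_pos': array([502.929,  29.769, 140.978]), 'eef_rot': array([-3.141e+00,  1.000e-03, -2.914e+00]), 'wrist_force': array([0.083, 0.11 , 0.656]), 'moment': array([ 0.075, -0.197, -0.035])}
```

View pics/side1.png

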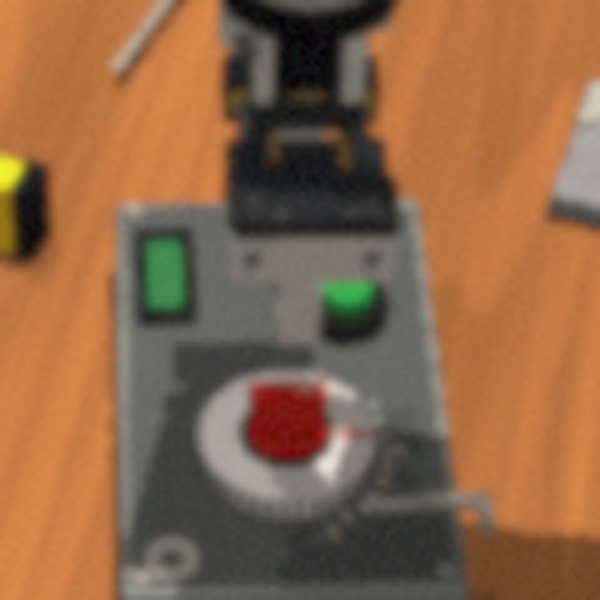

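View pics/top1.png

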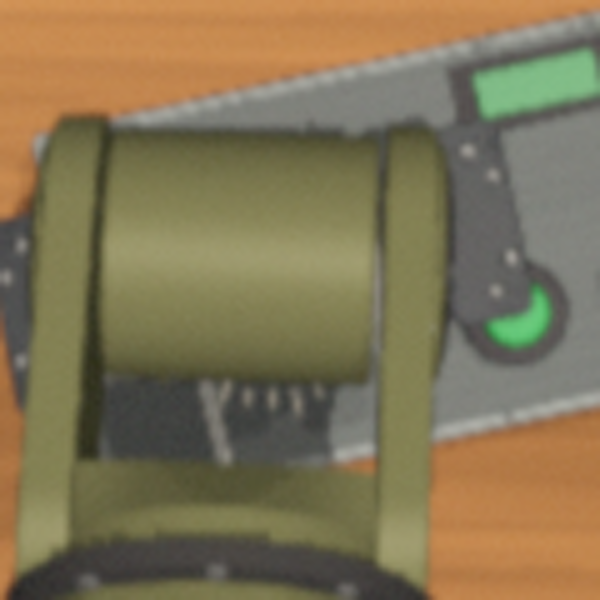

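```bash
python3 - <<'E'
from h import *
y=.238
n=np.array([-np.sin(y),np.cos(y),0])
c=np.array([502.9,29.7,141])
a=np.array([np.cos(y),np.sin(y),0])
for o in(16,28):
  print(o,((proj("side",[c+n*o-8*a,c+n*o,c+n*o+8*a])-[290,170])*5).round(0).tolist())
k=np.array([502.9,32,96]);print(((proj("side",[k-18*a,k,k+18*a])-[290,170])*5).round(0).tolist())
rel([502.9,32,110],.238+np.pi)
a=cv2.imread("pics/side1.png")[220:480,170:400];cv2.imwrite("pics/side1b.png",cv2.resize(a,None,fx=2.2,fy=2.2))
E
```

```text
16 [[308.0, 342.0], [291.0, 342.0], [273.0, 343.0]]
28 [[310.0, 361.0], [292.0, 361.0], [274.0, 361.0]]
[[323.0, 389.0], [285.0, 390.0], [246.0, 390.0]]
cm [-0.045  0.219  3.098] rv [-0.0002  0.0008 -0.0109]
```

View pics/side1b.png

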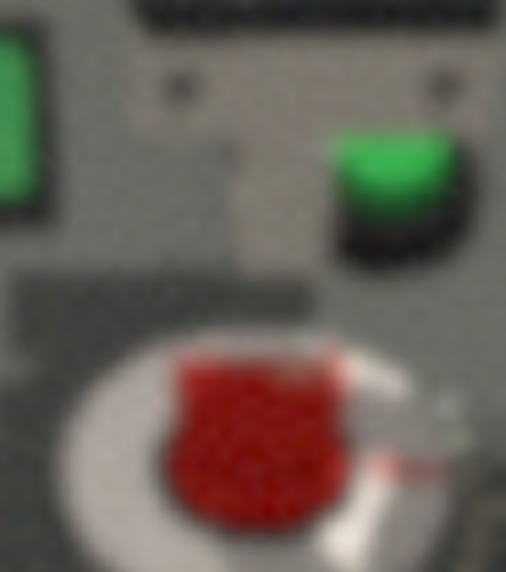

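```bash
python3 - <<'E'
from h import *
rel([504,32,78],.238+np.pi)
E
```

```text
cm [-0.15   0.195  6.298] rv [-0.0002  0.0008 -0.0109]
```

Emit:
servo_tool([
  [-0.1,0.1,0.3,0,0,-0.01],
  [-0.15,0.19,0.8,0,0,-0.01],
  [-0.15,0.19,1.6,0,0,-0.01],
  [-0.15,0.19,2.4,0,0,-0.01],
  [-0.15,0.19,3.2,0,0,-0.01],
  [-0.15,0.19,4.0,0,0,-0.01],
  [-0.15,0.19,4.8,0,0,-0.01],
  [-0.15,0.19,5.5,0,0,-0.01],
  [-0.15,0.19,6.0,0,0,-0.01],
  [-0.15,0.19,6.3,0,0,-0.01],
])

```text
clock: 3.53
eef_pos: [503.7, 32.4, 76.6]
eef_rot: [3.141, -0.001, -2.902]
wrist_force: [0.4, 0.3, -0.2]
finger_gap: 31.9
```

```bash
cat >> h.py <<'E'
def st(n=4):
    from cell import read_state,camera
    W=[]
    for i in range(n):
        c=camera("side");s=read_state();W.append(np.r_[s["wrist_force"],s["moment"]])
    print(round(s["clock"],2),s["eef_pos"].round(2),s["eef_rot"].round(4),round(s["finger_gap"],2),"F,M",np.mean(W,0).round(3),"sd",np.std(W,0).round(3),"j6",s["joints"][5].round(3))
    return c["pixels"][:,:,::-1]
E
python3 - <<'E'
from h import *
c=st();a=c[190:290,290:410];cv2.imwrite("pics/side2.png",cv2.resize(a,None,fx=6,fy=6,interpolation=cv2.INTER_CUBIC))
E
```

```text
3.73 [504.13  32.44  77.7 ] [-3.1415e+00  4.0000e-04 -2.9024e+00] 32.2 F,M [ 0.34   0.241 -0.607  0.102 -0.137  0.028] sd [0.34  0.319 0.321 0.025 0.028 0.047] j6 -1.818
```

View pics/side2.png

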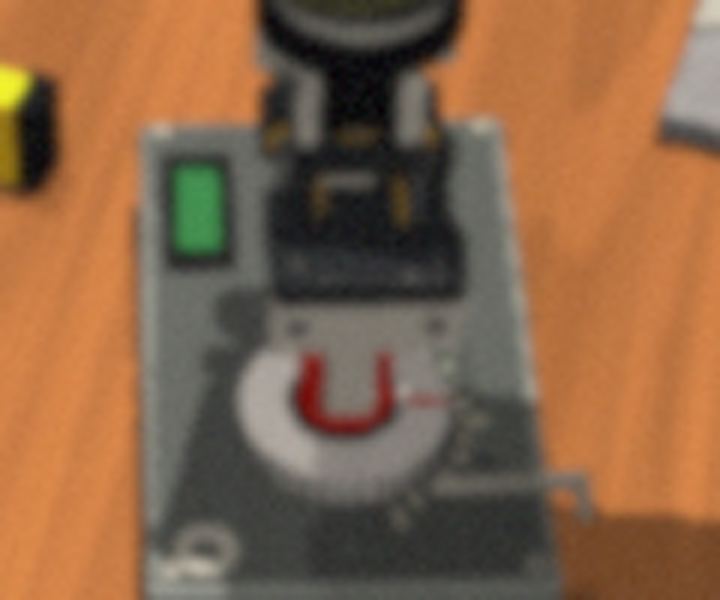

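```bash
python3 - <<'E'
from h import *
st(14)
E
```

```text
4.43 [503.98  32.44  77.45] [-3.1416  0.     -2.9024] 31.5 F,M [ 0.295  0.003  0.174  0.072 -0.135 -0.004] sd [0.473 0.458 0.434 0.027 0.026 0.041] j6 -1.818
```

Emit:
servo_tool([
  [0,0,0,0,0,0],
  [0,0,0,0,0,0],
  [0,0,0,0,0,0],
  [0,0,0,0,0,0],
  [0,0,0,0,0,0],
  [0,0,0,0,0,0],
  [0,0,0,0,0,0],
  [0,0,0,0,0,0],
  [0,0,0,0,0,0],
  [0,0,0,0,0,0],
], gripper=0.8, grip_force=6)

```text
clock: 5.27
eef_pos: [504.0, 32.5, 77.4]
eef_rot: [3.142, -0.0, -2.902]
wrist_force: [-0.7, 0.3, 0.2]
finger_gap: 11.8
```

```bash
python3 - <<'E'
from h import *
st(10)
E
```

```text
5.77 [503.95  32.46  77.45] [ 3.1416 -0.     -2.9024] 12.14 F,M [ 0.029  0.196  0.111  0.127 -0.153  0.068] sd [0.258 0.521 0.564 0.017 0.023 0.037] j6 -1.818
```

Emit:
servo_tool([
  [0,0,0,0,0,0],
  [0,0,0,0,0,0],
  [0,0,0,0,0,0],
  [0,0,0,0,0,0.01],
  [0,0,0,0,0,0.025],
  [0,0,0,0,0,0.04],
  [0,0,0,0,0,0.055],
  [0,0,0,0,0,0.07],
  [0,0,0,0,0,0.085],
  [0,0,0,0,0,0.1],
], gripper=0.8, grip_force=40)

```text
clock: 6.6
eef_pos: [504.0, 32.5, 77.4]
eef_rot: [3.142, -0.0, -3.004]
wrist_force: [-0.9, 0.3, 0.0]
finger_gap: 11.6
```

```bash
python3 - <<'E'
from h import *
st(8)
E
```

```text
7.0 [503.96  32.48  77.44] [ 3.1415 -0.     -3.0023] 11.76 F,M [-0.111  1.003 -0.086  0.324 -0.113  0.017] sd [0.414 0.524 0.222 0.031 0.028 0.042] j6 -1.718
```

Emit:
servo_tool([
  [0,0,0,0,0,0.015],
  [0,0,0,0,0,0.03],
  [0,0,0,0,0,0.045],
  [0,0,0,0,0,0.06],
  [0,0,0,0,0,0.075],
  [0,0,0,0,0,0.09],
  [0,0,0,0,0,0.1],
  [0,0,0,0,0,0.1],
  [0,0,0,0,0,0.1],
  [0,0,0,0,0,0.1],
])

```text
clock: 7.83
eef_pos: [504.0, 32.5, 77.4]
eef_rot: [3.142, -0.0, -3.102]
wrist_force: [0.1, 2.0, -0.5]
finger_gap: 11.5
```

```bash
python3 - <<'E'
from h import *
st(8)
E
```

```text
8.23 [503.95  32.44  77.45] [-3.1416 -0.     -3.1024] 11.75 F,M [-0.386  1.824 -0.169  0.431 -0.104  0.029] sd [0.52  0.477 0.684 0.039 0.023 0.017] j6 -1.618
```

Emit:
servo_tool([
  [0,0,0,0,0,0.02],
  [0,0,0,0,0,0.04],
  [0,0,0,0,0,0.06],
  [0,0,0,0,0,0.08],
  [0,0,0,0,0,0.1],
  [0,0,0,0,0,0.12],
  [0,0,0,0,0,0.13],
  [0,0,0,0,0,0.13],
  [0,0,0,0,0,0.13],
  [0,0,0,0,0,0.13],
])

```text
clock: 9.07
eef_pos: [504.0, 32.5, 77.4]
eef_rot: [3.142, -0.0, 3.051]
wrist_force: [-0.5, 3.7, -0.4]
finger_gap: 11.6
```

```bash
python3 - <<'E'
from h import *
st(8)
E
```

```text
9.47 [503.96  32.45  77.44] [3.1416 0.     3.0508] 11.36 F,M [ 0.063  2.296 -0.383  0.523 -0.11   0.016] sd [0.475 0.52  0.252 0.033 0.035 0.031] j6 -1.488
```

Emit:
servo_tool([
  [0,0,0,0,0,0.02],
  [0,0,0,0,0,0.04],
  [0,0,0,0,0,0.06],
  [0,0,0,0,0,0.08],
  [0,0,0,0,0,0.1],
  [0,0,0,0,0,0.12],
  [0,0,0,0,0,0.13],
  [0,0,0,0,0,0.13],
  [0,0,0,0,0,0.13],
  [0,0,0,0,0,0.13],
])

```text
clock: 10.3
eef_pos: [504.0, 32.5, 77.5]
eef_rot: [3.142, -0.0, 2.921]
wrist_force: [0.1, 2.7, -0.6]
finger_gap: 11.7
```

```bash
python3 - <<'E'
from h import *
st(8)
E
```

```text
10.7 [503.96  32.46  77.46] [ 3.1416 -0.      2.9208] 11.66 F,M [ 2.750e-01  2.875e+00 -4.760e-01  6.090e-01 -1.550e-01  1.000e-03] sd [0.316 0.356 0.246 0.031 0.026 0.022] j6 -1.358
```

Emit:
servo_tool([
  [0,0,0,0,0,0.02],
  [0,0,0,0,0,0.04],
  [0,0,0,0,0,0.06],
  [0,0,0,0,0,0.08],
  [0,0,0,0,0,0.1],
  [0,0,0,0,0,0.12],
  [0,0,0,0,0,0.13],
  [0,0,0,0,0,0.13],
  [0,0,0,0,0,0.13],
  [0,0,0,0,0,0.13],
])

```text
clock: 11.53
eef_pos: [504.0, 32.5, 77.4]
eef_rot: [3.142, 0.0, 2.791]
wrist_force: [0.6, 3.1, -0.3]
finger_gap: 11.6
```

```bash
python3 - <<'E'
from h import *
c=st(8);a=c[190:290,290:410];cv2.imwrite("pics/side3.png",cv2.resize(a,None,fx=6,fy=6,interpolation=cv2.INTER_CUBIC))
E
```

```text
11.93 [503.95  32.46  77.42] [ 3.1416 -0.      2.7908] 11.68 F,M [ 0.498  3.006 -0.972  0.65  -0.214  0.041] sd [0.549 0.271 0.544 0.034 0.022 0.026] j6 -1.228
```

View pics/side3.png

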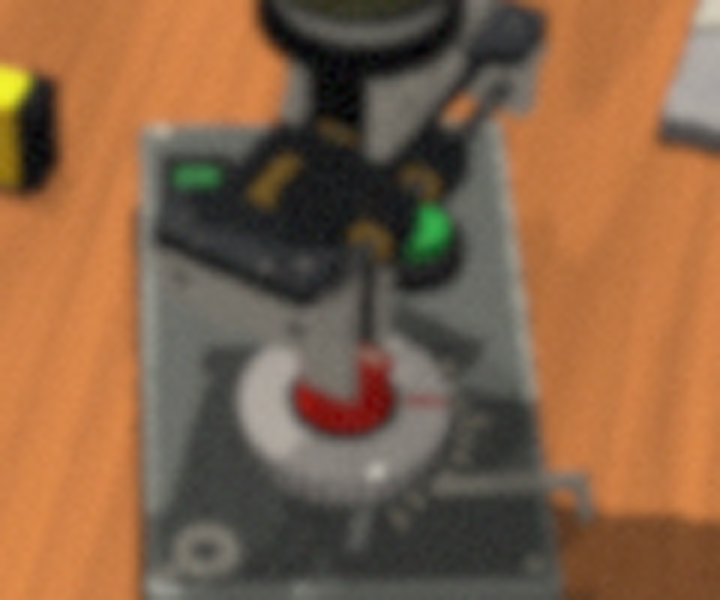

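The knob turns with the gripper and the ring line is still at (425,401). I'll continue in smaller steps.

Emit:
servo_tool([
  [0,0,0,0,0,0.02],
  [0,0,0,0,0,0.04],
  [0,0,0,0,0,0.06],
  [0,0,0,0,0,0.08],
  [0,0,0,0,0,0.08],
  [0,0,0,0,0,0.08],
  [0,0,0,0,0,0.08],
  [0,0,0,0,0,0.08],
  [0,0,0,0,0,0.08],
  [0,0,0,0,0,0.08],
])

```text
clock: 12.77
eef_pos: [504.0, 32.4, 77.5]
eef_rot: [3.142, 0.0, 2.711]
wrist_force: [0.4, 3.4, -1.4]
finger_gap: 11.8
```

```bash
python3 - <<'E'
from h import *
st(12)
E
```

```text
13.37 [503.98  32.46  77.46] [3.1416 0.     2.7108] 11.57 F,M [ 0.657  3.501 -0.844  0.709 -0.276 -0.03 ] sd [0.548 0.554 0.447 0.023 0.025 0.027] j6 -1.148
```

Emit:
servo_tool([
  [0,0,0,0,0,0.02],
  [0,0,0,0,0,0.04],
  [0,0,0,0,0,0.06],
  [0,0,0,0,0,0.08],
  [0,0,0,0,0,0.1],
  [0,0,0,0,0,0.12],
  [0,0,0,0,0,0.12],
  [0,0,0,0,0,0.12],
  [0,0,0,0,0,0.12],
  [0,0,0,0,0,0.12],
])

```text
clock: 14.2
eef_pos: [504.0, 32.4, 77.5]
eef_rot: [3.142, 0.0, 2.591]
wrist_force: [0.9, 3.6, -0.8]
finger_gap: 11.5
```

```bash
python3 - <<'E'
from h import *
st(10)
E
```

```text
14.7 [503.98  32.45  77.46] [3.1415 0.     2.5907] 11.63 F,M [ 1.175  3.63  -1.181  0.741 -0.34  -0.018] sd [0.404 0.474 0.577 0.029 0.024 0.025] j6 -1.028
```

Emit:
servo_tool([
  [0,0,0,0,0,0.02],
  [0,0,0,0,0,0.04],
  [0,0,0,0,0,0.06],
  [0,0,0,0,0,0.08],
  [0,0,0,0,0,0.1],
  [0,0,0,0,0,0.12],
  [0,0,0,0,0,0.12],
  [0,0,0,0,0,0.12],
  [0,0,0,0,0,0.12],
  [0,0,0,0,0,0.12],
])

```text
clock: 15.53
eef_pos: [504.0, 32.4, 77.5]
eef_rot: [3.142, 0.0, 2.471]
wrist_force: [1.9, 4.4, -1.2]
finger_gap: 11.6
```

```bash
python3 - <<'E'
from h import *
st(10)
E
```

```text
16.03 [503.98  32.46  77.45] [3.1416 0.     2.4708] 11.34 F,M [ 1.396  4.377 -1.549  0.833 -0.424  0.032] sd [0.618 0.435 0.537 0.029 0.017 0.023] j6 -0.908
```

Emit:
servo_tool([
  [0,0,0,0,0,0.02],
  [0,0,0,0,0,0.04],
  [0,0,0,0,0,0.06],
  [0,0,0,0,0,0.08],
  [0,0,0,0,0,0.1],
  [0,0,0,0,0,0.1],
  [0,0,0,0,0,0.1],
  [0,0,0,0,0,0.1],
  [0,0,0,0,0,0.1],
  [0,0,0,0,0,0.1],
])

```text
clock: 16.87
eef_pos: [504.0, 32.4, 77.5]
eef_rot: [3.142, -0.0, 2.371]
wrist_force: [2.5, 4.3, -1.1]
finger_gap: 11.6
```

```bash
python3 - <<'E'
from h import *
st(12)
E
```

```text
17.47 [503.97  32.45  77.45] [ 3.1416 -0.      2.3708] 11.99 F,M [ 1.984  4.44  -1.438  0.921 -0.579  0.113] sd [0.447 0.47  0.447 0.031 0.049 0.03 ] j6 -0.808
```

Emit:
servo_tool([
  [0,0,0,0,0,0.01],
  [0,0,0,0,0,0.02],
  [0,0,0,0,0,0.03],
  [0,0,0,0,0,0.04],
  [0,0,0,0,0,0.04],
  [0,0,0,0,0,0.04],
  [0,0,0,0,0,0.04],
  [0,0,0,0,0,0.04],
  [0,0,0,0,0,0.04],
  [0,0,0,0,0,0.04],
])

```text
clock: 18.3
eef_pos: [504.0, 32.4, 77.4]
eef_rot: [3.142, 0.0, 2.331]
wrist_force: [2.2, 4.7, -2.2]
finger_gap: 11.4
```

```bash
python3 - <<'E'
from h import *
st(30)
E
```

```text
19.8 [503.99  32.45  77.45] [3.1416e+00 1.0000e-04 2.3309e+00] 12.01 F,M [ 2.217  4.467 -1.586  0.933 -0.61   0.208] sd [0.415 0.513 0.411 0.03  0.031 0.031] j6 -0.768
```

```bash
cat >> h.py <<'E'
def st2(n=12):
    from cell import read_state,camera
    W=[]
    for i in range(n):
        camera("side");s=read_state();W.append([s["moment"][2],s["effort"][5],s["effort"][0]])
    print(round(s["clock"],2),"yaw",s["eef_rot"][2].round(4));W=np.array(W);print(W.mean(0).round(4),W.std(0).round(4));print(W[:,0].round(3),W[:,1].round(3))
E
python3 - <<'E'
from h import *
st2(16)
E
```

```text
20.6 yaw 2.331
[ 0.194   0.1999 -2.4058] [0.0251 0.     0.0005]
[0.172 0.214 0.186 0.217 0.195 0.199 0.17  0.148 0.182 0.232 0.175 0.179
 0.213 0.18  0.191 0.25 ] [0.2 0.2 0.2 0.2 0.2 0.2 0.2 0.2 0.2 0.2 0.2 0.2 0.2 0.2 0.2 0.2]
```

Emit:
servo_tool([
  [0,0,0,0,0,0.001],
  [0,0,0,0,0,0.002],
  [0,0,0,0,0,0.003],
  [0,0,0,0,0,0.004],
  [0,0,0,0,0,0.005],
  [0,0,0,0,0,0.006],
  [0,0,0,0,0,0.007],
  [0,0,0,0,0,0.008],
  [0,0,0,0,0,0.009],
  [0,0,0,0,0,0.01],
])

```text
clock: 21.43
eef_pos: [504.0, 32.5, 77.5]
eef_rot: [3.142, 0.0, 2.321]
wrist_force: [2.6, 4.7, -1.3]
finger_gap: 11.1
```

```bash
python3 - <<'E'
from h import *
from cell import *
s=read_state();print(s["effort"][5],s["qd"][5],s["eef_rot"][2])
for i in range(8):
    camera("side");s=read_state();print(s["effort"][5].round(4),s["eef_rot"][2].round(4))
E
```

```text
0.21631037816405296 0.00992902301398017 2.3209592785544135
0.2243 2.3209
0.2574 2.321
0.244 2.3209
0.2384 2.321
0.2371 2.321
0.2367 2.321
0.2366 2.321
0.2366 2.321
```

Emit:
servo_tool([
  [0,0,0,0,0,0.001],
  [0,0,0,0,0,0.002],
  [0,0,0,0,0,0.003],
  [0,0,0,0,0,0.004],
  [0,0,0,0,0,0.005],
  [0,0,0,0,0,0.006],
  [0,0,0,0,0,0.007],
  [0,0,0,0,0,0.008],
  [0,0,0,0,0,0.008],
  [0,0,0,0,0,0.008],
])

```text
clock: 22.67
eef_pos: [504.0, 32.5, 77.4]
eef_rot: [-3.142, 0.0, 2.313]
wrist_force: [2.1, 5.0, -2.0]
finger_gap: 11.3
```

```bash
python3 - <<'E'
from h import *
from cell import *
s=read_state();print(s["effort"][5],s["qd"][5],s["eef_rot"][2])
st2(14)
c=camera("side")["pixels"][:,:,::-1];a=c[190:290,290:410];cv2.imwrite("pics/side4.png",cv2.resize(a,None,fx=6,fy=6,interpolation=cv2.INTER_CUBIC))
E
```

```text
0.24655083194375038 -0.0007783576509693143 2.3130148143087776
23.37 yaw 2.313
[ 0.2357  0.2418 -2.4436] [0.0179 0.0003 0.0013]
[0.239 0.224 0.233 0.208 0.23  0.265 0.222 0.244 0.237 0.255 0.214 0.212
 0.248 0.266] [0.243 0.242 0.242 0.242 0.242 0.242 0.242 0.242 0.242 0.242 0.242 0.242
 0.242 0.242]
```

View pics/side4.png

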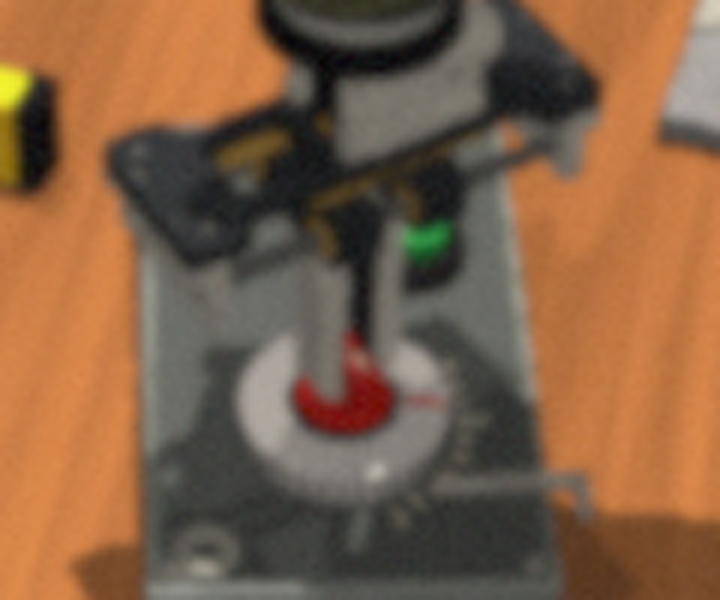

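Emit:
servo_tool([
  [0,0,0,0,0,0.001],
  [0,0,0,0,0,0.002],
  [0,0,0,0,0,0.003],
  [0,0,0,0,0,0.004],
  [0,0,0,0,0,0.005],
  [0,0,0,0,0,0.006],
  [0,0,0,0,0,0.007],
  [0,0,0,0,0,0.008],
  [0,0,0,0,0,0.008],
  [0,0,0,0,0,0.008],
])

```text
clock: 24.25
eef_pos: [504.0, 32.5, 77.5]
eef_rot: [3.142, 0.0, 2.305]
wrist_force: [1.6, 5.5, -1.4]
finger_gap: 11.5
```

```bash
python3 - <<'E'
from h import *
from cell import *
s=read_state();print(s["effort"][5])
st2(10)
E
```

```text
0.2517548482865095
24.75 yaw 2.305
[ 0.2533  0.2471 -2.4485] [0.0446 0.0003 0.0018]
[0.287 0.278 0.21  0.298 0.238 0.264 0.323 0.218 0.251 0.165] [0.248 0.247 0.247 0.247 0.247 0.247 0.247 0.247 0.247 0.247]
```

Emit:
servo_tool([
  [0,0,0,0,0,0],
  [0,0,0,0,0,0],
  [0,0,0,0,0,0],
  [0,0,0,0,0,0],
  [0,0,0,0,0,0],
  [0,0,0,0,0,0],
  [0,0,0,0,0,0],
  [0,0,0,0,0,0],
  [0,0,0,0,0,0],
  [0,0,0,0,0,0],
], gripper=3.2)

```text
clock: 25.58
eef_pos: [503.9, 32.4, 77.5]
eef_rot: [-3.142, 0.0, 2.305]
wrist_force: [0.1, 0.0, -0.1]
finger_gap: 31.9
```

```bash
python3 - <<'E'
from h import *
st2(6)
E
```

```text
25.88 yaw 2.3048
[ 0.0028  0.     -0.0018] [0.0214 0.0001 0.0018]
[ 0.003  0.045  0.002 -0.    -0.008 -0.026] [ 0.  0.  0. -0.  0. -0.]
```

Emit:
servo_tool([
  [0,0,-0.3,0,0,0],
  [0,0,-0.9,0,0,0],
  [0,0,-1.8,0,0,0],
  [0,0,-2.8,0,0,0],
  [0,0,-3.8,0,0,0],
  [0,0,-4.8,0,0,0],
  [0,0,-5.8,0,0,0],
  [0,0,-6,0,0,0],
  [0,0,-6,0,0,0],
  [0,0,-6,0,0,0],
], gripper=0, grip_force=20)

```text
clock: 26.72
eef_pos: [503.8, 32.4, 137.3]
eef_rot: [-3.141, -0.0, 2.305]
wrist_force: [0.3, 0.1, -0.2]
finger_gap: 0.3
```

```bash
python3 - <<'E'
from h import *
c=st(2);a=c[190:290,290:410];cv2.imwrite("pics/side5.png",cv2.resize(a,None,fx=6,fy=6,interpolation=cv2.INTER_CUBIC))
rel([492.0,-68.7,110],2.3048)
E
```

```text
26.82 [503.69  32.43 136.91] [-3.1409e+00 -6.0000e-04  2.3048e+00] 0.19 F,M [-0.061 -0.645 -0.064  0.01  -0.111  0.018] sd [0.393 0.341 0.215 0.006 0.012 0.022] j6 -0.742
cm [-6.728 -7.64   2.692] rv [-0.0007 -0.0006 -0.    ]
```

View pics/side5.png

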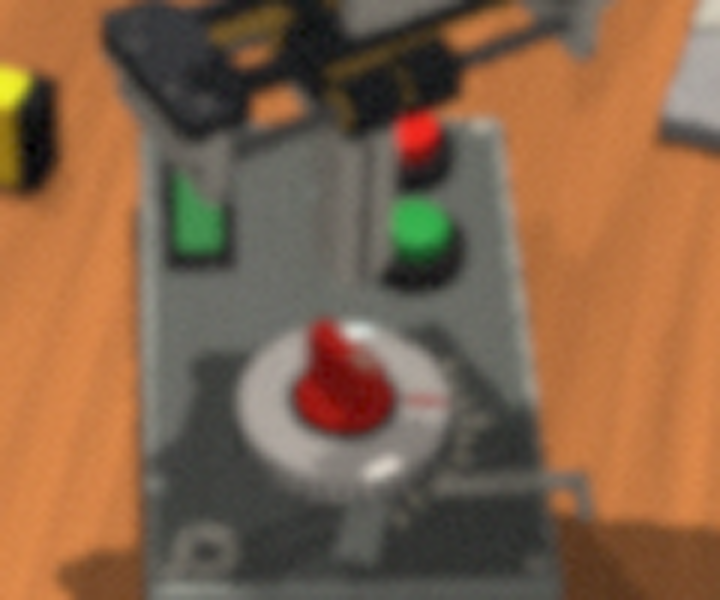

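Emit:
servo_tool([
  [-0.6,-0.7,0,0,0,0],
  [-1.7,-1.9,0,0,0,0],
  [-2.9,-3.3,0,0,0,0],
  [-4.1,-4.6,0,0,0,0],
  [-5.2,-6.0,0.5,0,0,0],
  [-6.1,-7.0,1.0,0,0,0],
  [-6.75,-7.55,1.7,0,0,0],
  [-6.75,-7.55,2.5,0,0,0],
  [-6.75,-7.55,2.7,0,0,0],
  [-6.75,-7.55,2.7,0,0,0],
])

```text
clock: 27.65
eef_pos: [492.8, -67.7, 109.5]
eef_rot: [-3.141, -0.001, 2.305]
wrist_force: [0.8, -0.9, 0.0]
finger_gap: 0.7
```

```bash
python3 - <<'E'
from h import *
from cell import *
c=st(3);a=c[190:290,290:410];cv2.imwrite("pics/side6.png",cv2.resize(a,None,fx=6,fy=6,interpolation=cv2.INTER_CUBIC))
a=camera("top")["pixels"][200:300,260:400,::-1];cv2.imwrite("pics/top6.png",cv2.resize(a,None,fx=5,fy=5,interpolation=cv2.INTER_CUBIC))
rel([492.5,-68.3,75],2.3048)
E
```

```text
27.8 [493.33 -67.71 110.64] [3.1414e+00 2.0000e-04 2.3057e+00] 0.76 F,M [ 0.105 -0.069 -0.013 -0.052 -0.132  0.032] sd [0.376 0.491 0.379 0.015 0.007 0.026] j6 -0.945
cm [ 0.02  -0.099  3.574] rv [0.0003 0.0004 0.0008]
```

View pics/side6.png

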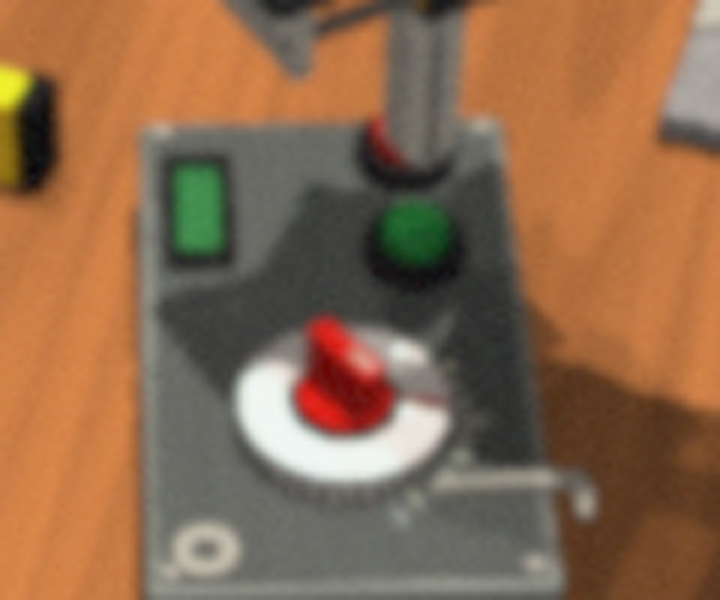

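View pics/top6.png

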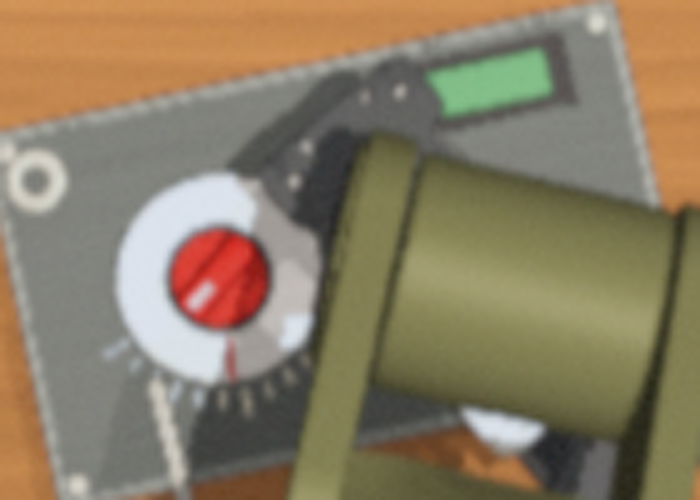

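Emit:
servo_tool([
  [0,-0.1,0.4,0,0,0],
  [0,-0.1,1.0,0,0,0],
  [0,-0.1,1.7,0,0,0],
  [0,-0.1,2.4,0,0,0],
  [0,-0.1,3.0,0,0,0],
  [0,-0.1,3.3,0,0,0],
  [0,-0.1,3.5,0,0,0],
  [0,-0.1,3.5,0,0,0],
  [0,-0.1,3.5,0,0,0],
  [0,-0.1,3.5,0,0,0],
])

```text
clock: 28.68
eef_pos: [492.6, -68.9, 75.7]
eef_rot: [3.141, 0.0, 2.305]
wrist_force: [-0.1, 0.3, -0.3]
finger_gap: 0.7
```

```bash
python3 - <<'E'
from h import *
c=st(4);a=c[190:290,290:410];cv2.imwrite("pics/side7.png",cv2.resize(a,None,fx=6,fy=6,interpolation=cv2.INTER_CUBIC))
E
```

```text
28.88 [492.47 -68.92  75.65] [3.1414e+00 3.0000e-04 2.3048e+00] 0.55 F,M [-0.236  0.554  0.351 -0.031 -0.14  -0.006] sd [0.284 0.436 0.369 0.019 0.012 0.02 ] j6 -0.947
```

View pics/side7.png

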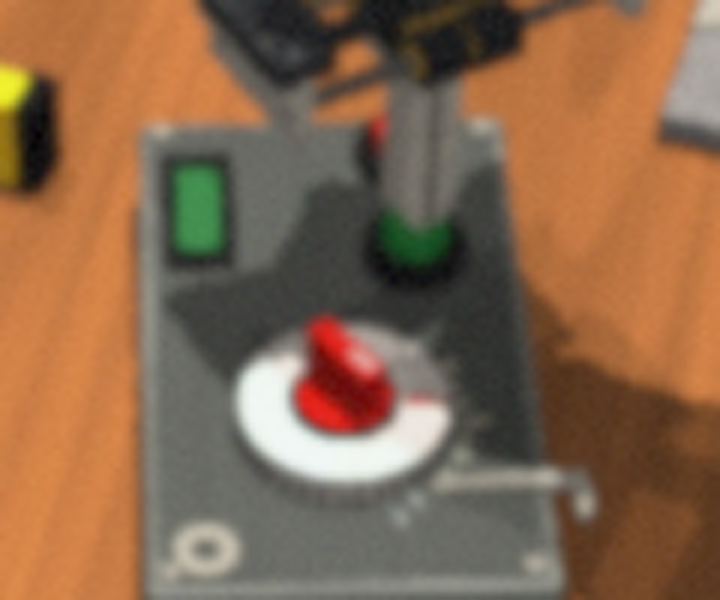

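Emit:
servo_tool([
  [-0.07,0.07,0.1,0,0,0],
  [-0.07,0.07,0.2,0,0,0],
  [-0.07,0.07,0.3,0,0,0],
  [-0.07,0.07,0.4,0,0,0],
  [-0.07,0.07,0.5,0,0,0],
  [-0.07,0.07,0.6,0,0,0],
  [-0.07,0.07,0.7,0,0,0],
  [-0.07,0.07,0.8,0,0,0],
  [-0.07,0.07,0.85,0,0,0],
  [-0.07,0.07,0.9,0,0,0],
])

```text
clock: 29.72
eef_pos: [493.4, -69.0, 66.5]
eef_rot: [3.141, 0.0, 2.305]
wrist_force: [-0.6, 0.3, 4.7]
finger_gap: 0.2
```

```bash
python3 - <<'E'
from h import *
st(6)
E
```

```text
30.02 [493.43 -68.95  66.53] [3.1415e+00 1.0000e-04 2.3048e+00] -0.13 F,M [-1.057  0.382  4.714  0.041  0.042 -0.006] sd [0.486 0.269 0.334 0.011 0.033 0.024] j6 -0.946
```

Emit:
servo_tool([
  [0,0,0.01,0,0,0],
  [0,0,0.02,0,0,0],
  [0,0,0.03,0,0,0],
  [0,0,0.04,0,0,0],
  [0,0,0.05,0,0,0],
  [0,0,0.06,0,0,0],
  [0,0,0.07,0,0,0],
  [0,0,0.08,0,0,0],
  [0,0,0.08,0,0,0],
  [0,0,0.08,0,0,0],
])

```text
clock: 30.85
eef_pos: [493.5, -69.0, 66.1]
eef_rot: [3.141, 0.0, 2.305]
wrist_force: [-2.9, 1.4, 11.6]
finger_gap: 0.5
```

```bash
python3 - <<'E'
from h import *
st(6)
E
```

```text
31.15 [493.49 -68.98  66.14] [3.1414e+00 4.0000e-04 2.3049e+00] 0.16 F,M [-3.048  0.325 11.24   0.122  0.505 -0.014] sd [0.421 0.231 0.501 0.042 0.031 0.016] j6 -0.946
```

Emit:
servo_tool([
  [0,0,0.01,0,0,0],
  [0,0,0.02,0,0,0],
  [0,0,0.03,0,0,0],
  [0,0,0.04,0,0,0],
  [0,0,0.05,0,0,0],
  [0,0,0.05,0,0,0],
  [0,0,0.05,0,0,0],
  [0,0,0.05,0,0,0],
  [0,0,0.05,0,0,0],
  [0,0,0.05,0,0,0],
])

```text
clock: 31.98
eef_pos: [493.5, -69.0, 66.0]
eef_rot: [3.141, 0.001, 2.305]
wrist_force: [-5.7, 1.5, 17.1]
finger_gap: 0.6
```

```bash
python3 - <<'E'
from h import *
c=st(4);a=c[190:290,290:410];cv2.imwrite("pics/side8.png",cv2.resize(a,None,fx=6,fy=6,interpolation=cv2.INTER_CUBIC))
E
```

```text
32.18 [493.54 -69.03  66.02] [3.1413e+00 5.0000e-04 2.3048e+00] 0.72 F,M [-5.1980e+00  1.4720e+00  1.6121e+01  2.1300e-01  9.9900e-01 -2.0000e-03] sd [0.274 0.142 0.311 0.017 0.018 0.023] j6 -0.946
```

View pics/side8.png

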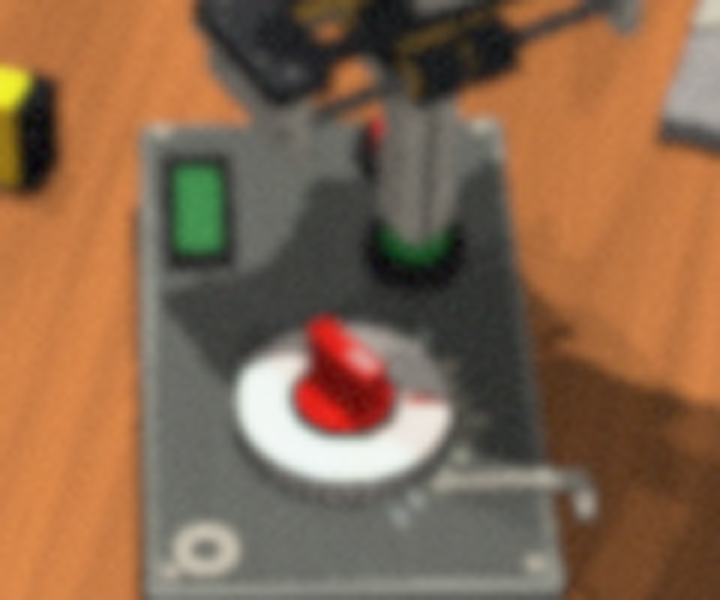

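Emit:
servo_tool([
  [0,0,-0.3,0,0,0],
  [0,0,-0.8,0,0,0],
  [0,0,-1.6,0,0,0],
  [0,0,-2.8,0,0,0],
  [0,0,-4.2,0,0,0],
  [0,0,-5.6,0,0,0],
  [0,0,-7,0,0,0],
  [0,0,-8.4,0,0,0],
  [0,0,-9.5,0,0,0],
  [0,0,-10,0,0,0],
])

```text
clock: 33.02
eef_pos: [493.7, -69.0, 166.7]
eef_rot: [3.141, 0.001, 2.305]
wrist_force: [-0.6, 0.4, 0.5]
finger_gap: 0.5
```

Emit:
servo_tool([
  [0.6,-1.0,-0.5,0,0,0],
  [1.2,-2.5,-1,0,0,0],
  [1.8,-4.5,-1.5,0,0,0],
  [2.4,-6.5,-2,0,0,0],
  [3,-8.5,-2,0,0,0],
  [3.5,-10.5,-2,0,0,0],
  [3.8,-11.6,-2,0,0,0],
  [4,-12,-2,0,0,0],
  [4,-12,-2,0,0,0],
  [4,-12,-2,0,0,0],
])

```text
clock: 33.85
eef_pos: [377.9, -119.5, 185.2]
eef_rot: [3.141, 0.0, 2.305]
wrist_force: [0.3, 0.5, -0.7]
finger_gap: 0.3
```

```bash
python3 - <<'E'
from h import *
from cell import *
c=st(2);a=c[190:290,290:410];cv2.imwrite("pics/side9.png",cv2.resize(a,None,fx=6,fy=6,interpolation=cv2.INTER_CUBIC))
a=camera("top")["pixels"][:,:,::-1];cv2.imwrite("pics/top9.png",a)
E
```

```text
33.95 [ 378.03 -119.36  185.04] [ 3.1416e+00 -3.0000e-04  2.3053e+00] 0.37 F,M [ 0.349  0.211 -0.195 -0.037 -0.126 -0.019] sd [0.5   0.21  0.172 0.01  0.007 0.018] j6 -1.133
```

View pics/side9.png

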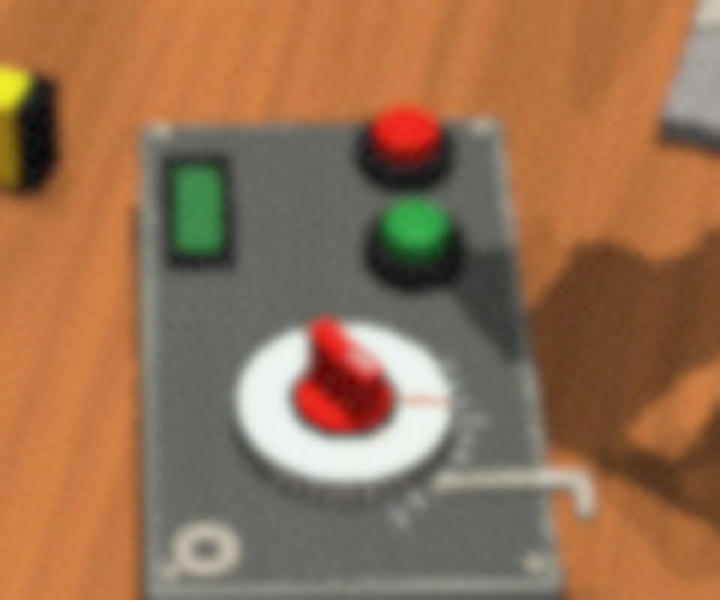

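View pics/top9.png

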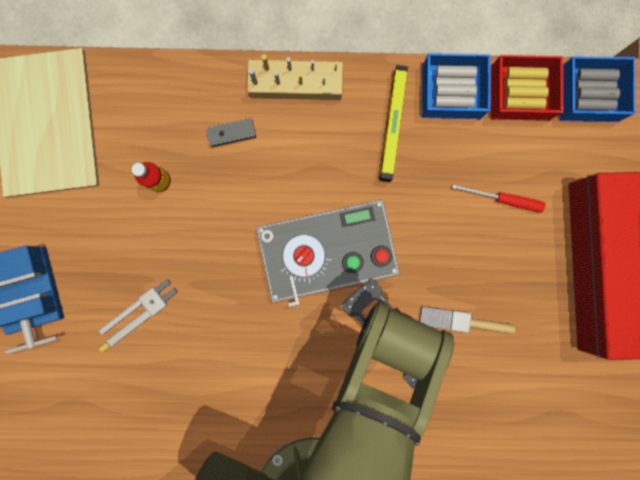

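The side view shows the ring line still at (425,401) and the wing unchanged since I let go. Both buttons are out, and the washer and hex key are in place. I'm handing in.

```bash
python3 -c "
from cell import *
sign_off();print(read_state()['clock'])"
```

```text
the job is handed in; nothing more can be done
the job is handed in; nothing more can be done
```

The depth setting is locked and stored, and I handed the job in at about 34 s of the 67 s allowed. The sign-off gave no verdict.

- **Knob:** I gripped only the red wing and turned it about 1.08 rad clockwise, meeting the stop after roughly 0.9 rad. I stopped at about 0.25 N m: joint 6 torque read 0.247 and the wrist moment averaged 0.253. The last slow steps rose at about 0.65 N m per rad, close to the stated 0.8. I then opened the fingers and lifted clear, and the knob stayed where it was.
- **Green button:** I pressed it with the shut fingers to z = 66.0 mm, where it stopped moving at about 16 N. It came back out when I withdrew.
- **Last checks:** In the final pictures the ring's red line is where it started, as far as I could read it by eye. The red button was not touched, and the washer, hex key and other things have not moved. The robot is clear of everything.
- **Disagreement:** While first tightening, the readings taken during pauses varied by a few hundredths of a N m, and one step rose faster than the stop's spring rate. I put this down to friction easing while paused. I finished with slow steps, watching the steadier joint 6 torque.

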